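# Hang the keyhole caddy on its screw

### The job

Of the two bench caddies, take the one with the keyhole in its back plate and hang it on the panel: pass the wide part of the keyhole over the head of the panel's screw, then lower it until the narrow slot rests on the screw's neck behind the head, and let go, so that it hangs there upright. Leave the caddy without a keyhole where it is.

Things in the scene. Friction and masses are not known exactly. Their poses are not given: they have to be found in the camera images.
- caddy_tab (a point): Loose light-grey metal caddy, keyhole in its back plate (90 mm wide, 165 mm high, 6 mm thick), trough 55 mm deep, 45 mm high at the bottom front (-x), 0.25 kg. Point: centre of its top finger tab, 44 mm wide (y), 10 mm thick (x), 160 to 210 mm above the underside; 188 mm above the underside. Grip here, fingers before and behind the tab. x to the caddy's back, z up.
- caddy_seat (a point): Same caddy and axes: mid-plate, 124 mm above the underside, 64 mm below caddy_tab; lies on the screw's axis when hung. Keyhole goes through along x: wide opening 46 mm wide, 62 to 95 mm above the underside, tapering up to a 16 mm wide slot, closed at 130 mm. Put the 24 mm head through the opening's middle, 36 mm below this point (about 10 mm free all round).
- stud (a point): Screw pointing at the robot (-x), level, from a fixed grey panel 140 mm wide, top 20 mm above the screw's axis. Point: on the axis, mid-neck, 150 mm above the worktop; x square into the panel, z up. Neck 12 mm dia, 18 mm long; panel face 9 mm behind (+x), head 9 to 15 mm in front (-x), 24 mm dia. Panel foot 8 mm high, 30 mm out in front of the face.
- plain_tab (a point): Bystander, to stay put: loose light-grey metal caddy of the same size and shape, but its back plate is closed (only two small screw marks). Point: centre of its finger tab, 188 mm above the underside, axes as caddy_tab. The caddies may stand in either place, left or right.

How it is judged:
By the outcome, as a careful person would: the job done as asked, in the order asked, and still so for the second after the job is handed in, with the robot touching nothing.
It also fails if it takes over 40 s, if anything falls off the work surface, if the arm or the gripper's body presses on something with over 40 N, if the wrist force passes 120 N, or if a joint passes its speed limit or range.

### The arm

A 6-joint arm with a two-finger parallel gripper is mounted at the origin on a cart in front of the work surface, level with it; the furniture and walls round the work are solid. World frame = base frame: x ahead of the robot, y to its left, z up, the work surface at z = 0. Lengths are in m, angles in degrees, forces in N, time in s.
With the tool pointing down it reaches from about 0.3 to 0.75 m from the base axis. Payload 8.5 kg.
Tool frame: the origin (TCP) lies on the centre line of the jaws, within the pads' length; the fingertips stand 17 mm ahead of it and the grasp point (between the pads) lies 2 mm behind it; z points along the fingers, y is the line along which they close (so a half turn about z gives the same grasp; the last joint's range is limited). The gripper opens to 85 mm and grips with 20 to 120 N. Pads are 22 mm wide; open, the fingers measure 114 mm over their backs; the gripper's body (76 mm by 85 mm) begins 54 mm behind the grasp point. The pads swing forward as they close: fully open they stand 13 mm farther back than shut.
Start: joints at [54.013, 21.807, 74.336, -0, 83.858, -12.336], TCP at [0.221, 0.504, 0.248] pointing down, gripper open.
Joint ranges: [-178.18, 178.18], [-50.72, 133.34], [12.68, 142.11], [-81.47, 261.47], [9.98, 163.14], [-165.26, 165.26]. Speed limits (degrees/s): [136.94, 136.94, 180, 180, 180, 180].

### API

Orientations are given as a 3x3 rotation matrix whose columns are the frame's x, y, z axes.
In Python, from rig import env gives the robot as it stands.
- The arm moves only by the shell command python3 -m handwheel 'ROWS' [OPENING] [FORCE]. ROWS is JSON, a list that holds one entry, the list of rows, each a list of 4 numbers: the shift along the tool's x, y, z in m, then the turn about the tool's z in rad. In form: [[[x, y, z, roll], ...]]. A call has 1 to 5 rows; each row shifts and turns the commanded pose from where the row before left it, along the tool's axes as they then stand; what a row does not reach is not made up. A row lasts 1/12 s, in which the tool goes at most 41.7 mm and 7.16 degrees, less where a joint would pass 70% of its speed; a pose out of reach is approached as far as the arm can. A call is refused whole if a number of a shift passes 0.0417 or a number of a turn 0.125, either way. A call with a gripper value outside its range is refused whole. OPENING is the opening in per cent of the stroke, from 0 (shut) to 100 (fully open), set as the call begins (- or left out, the last holds). The fingers move at their own pace and stop on an object; FORCE is the grip in N (left out, the last holds). Time passes only in rows, so rows that do not move let the fingers close. It gives the time, the measured TCP pose, the force and the opening at its end, in the units of the state.
- env.observe(): the state, without advancing time (a new reading comes with each control period).
- env.get_image(name): name is "scene" or "top"; returns (picture, depth): 480x640x3 uint8, red, green, blue; 480x640 float32, m along the optical axis (not along the pixel's ray), 0 where there is no reading.
- env.camera_params(name): a dict with "K" (3x3 intrinsics, pixels), "D" ([k1, k2, p1, p2, k3] as OpenCV has them; the pictures are not rectified), "rvec" (rotation vector, rad) and "tvec" (3), from world to camera coordinates, as OpenCV has them. Camera axes: x right, y down, z forward; pixel columns grow to the right and rows downward; lengths in m; the calibration is good to about 2 mm. A picture is of the moment at which its call begins. camera_params takes no time and is no camera call.
- env.close_job(): hands the job in, once; it reports no verdict.
The state is a dict: "time_s": time; "q": joint angles; "qvel": joint speeds; "joint_efforts": joint torques, N m; "position": TCP position; "tool_rot": TCP orientation; "ft_force": force on the tool from outside, world axes, zero at the start; "wrist_torque": the same for the moment, N m; "grip_width": finger opening in m.
Only numpy, scipy, OpenCV 4.12 (cv2) and the standard library are available. Lean on these libraries where they do the work, as an engineer would, in place of code of your own. Each camera call takes 0.05 s, during which the arm holds its last target. There are 200 camera calls.

## Working session

There is one attempt and no reset: what is moved stays moved. The work goes in short steps, Python scripts to look and compute and a shell command to move; the robot and the scene stay as the last step left them, time stands still between calls to the robot, and variables do not carry over. Pictures are saved under pics/ and viewed, on a budget of 10 in all, crops included, one or two more only if the job needs it, and the job is handed in when it is done.

```bash
ls; mkdir -p pics
cat > h.py <<'E'
from rig import env
import numpy as np, cv2
def cam(n):
    p=env.camera_params(n); R=cv2.Rodrigues(np.array(p["rvec"],float))[0]
    return np.array(p["K"],float),np.array(p["D"],float),R,np.array(p["tvec"],float).ravel()
def cloud(n,dep):
    K,D,R,t=cam(n); v,u=np.mgrid[0:480,0:640]
    q=cv2.undistortPoints(np.stack([u,v],-1).reshape(-1,1,2).astype(float),K,D).reshape(480,640,2)
    c=np.dstack([q[...,0]*dep,q[...,1]*dep,dep])
    P=(c-t)@R; P[dep<=0]=np.nan; return P
def st():
    s=env.observe(); print(round(s["time_s"],2),np.round(s["position"],4),np.round(s["ft_force"],1),round(s["grip_width"],4)); print(np.round(s["tool_rot"],3).tolist(),np.round(s["q"],1)); return s
E
python3 - <<'E'
from h import *
st()
for n in("scene","top"):
    im,d=env.get_image(n); cv2.imwrite(f"pics/{n}0.png",im[...,::-1]); np.save(f"{n}0.npy",d)
    K,D,R,t=cam(n); print(n,"campos",(-R.T@t).round(3),"fwd",R[2].round(2))
E
```

```text
pics
0.0 [0.2205 0.5036 0.2477] [ 0.1  0.1 -0.1] 0.0853
[[-0.916, 0.401, -0.001], [0.401, 0.916, -0.001], [0.0, -0.001, -1.0]] [ 54.   21.8  74.4  -0.   83.9 -12.3]
scene campos [-0.092 -0.337  0.566] fwd [ 0.7   0.59 -0.4 ]
top campos [0.49  0.22  1.103] fwd [ 0.08 -0.01 -1.  ]
```

View pics/scene0.png

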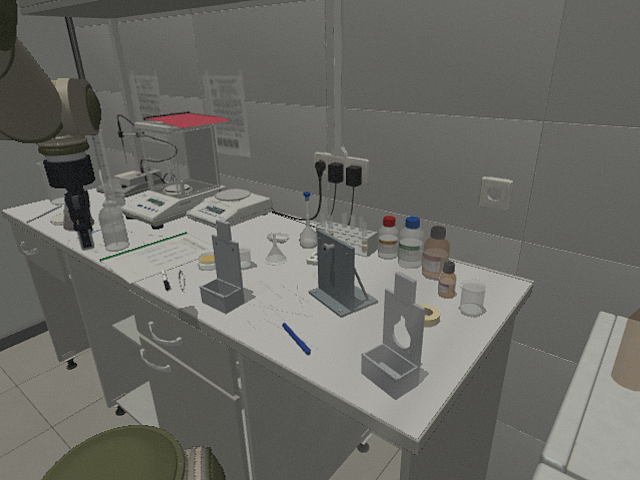

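View pics/top0.png

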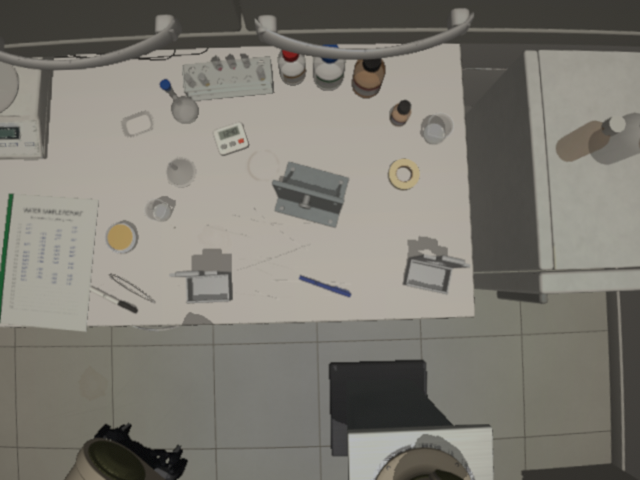

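The scene view shows the keyhole caddy on the right (tab at about 404,288, keyhole at 403,332). The plain caddy is on the left (tab at about 224,237), and the panel with its screw is between them (screw at about 328,246). In the top view these are at (435,262), (205,275) and (310,190).

```bash
cat > meas.py <<'E'
from h import *
def line(P,name):  # plan-view direction of upright plate points
    xy=P[:,:2]; m=np.median(xy,0)
    for _ in range(6):
        c=xy[np.linalg.norm(xy-m,axis=1)<.12]; 
        vx,vy,x0,y0=cv2.fitLine(c.astype(np.float32),cv2.DIST_HUBER,0,.002,.001).ravel()
    n=np.array([-vy,vx]); n*=np.sign(n[0]) 
    r=(c-[x0,y0])@n; k=abs(r)<.008; t=(c-[x0,y0])@[vx,vy]
    print(name,len(c),"pt",(round(float(x0),4),round(float(y0),4)),"normal yaw",round(float(np.degrees(np.arctan2(n[1],n[0]))),2),"rms",r[k].std().round(4),"ext centre",(np.array([x0,y0])+np.array([vx,vy])*(np.percentile(t[k],1)+np.percentile(t[k],99))/2).round(4),"len",np.ptp(np.percentile(t[k],[1,99])).round(4),"z",P[:,2].min().round(3),P[:,2].max().round(3))
E
python3 - <<'E'
from meas import *
C={n:cloud(n,np.load(n+"0.npy")) for n in("scene","top")}
for n,px in(("top",[(430,265),(435,255),(205,275),(310,190),(306,200),(100,100),(250,250)]),("scene",[(404,290),(390,330),(225,245),(330,280),(328,246),(324,246)])):
    for u,v in px: print(n,u,v,C[n][v,u].round(4))
def box(n,u0,u1,v0,v1,z0,z1):
    P=C[n][v0:v1,u0:u1].reshape(-1,3); return P[(P[:,2]>z0)&(P[:,2]<z1)]
for nm,b in(("key tab",(385,425,265,310)),("plain tab",(210,245,215,260))):
    line(box("scene",*b,.172,.215),"scene "+nm)
line(box("scene",375,430,265,395,.06,.155),"scene key plate")
line(box("top",400,475,230,300,.15,.22),"top key tab"); line(box("top",400,475,230,300,.145,.168),"top key plate")
line(box("top",170,240,240,310,.172,.22),"top plain tab")
line(box("scene",312,358,225,305,.05,.165),"scene panel")
line(box("top",270,355,160,230,.158,.18),"top panel top")
P=box("scene",315,345,230,262,.12,.18); np.set_printoptions(suppress=True)
im=cv2.imread("pics/scene0.png"); a=cv2.resize(im[220:320,300:360],None,fx=6,fy=6,interpolation=cv2.INTER_CUBIC)
b=cv2.resize(im[265:395,360:430],(int(70*600/130),600),interpolation=cv2.INTER_CUBIC)
cv2.imwrite("pics/crop.png",np.hstack([a,b]))
E
```

```text
top 430 265 [ 0.5087 -0.0285  0.0195]
top 435 255 [ 0.5307 -0.0449  0.0006]
top 205 275 [0.4996 0.4509 0.0459]
top 310 190 [0.6522 0.2255 0.1699]
top 306 200 [0.6353 0.2336 0.1579]
top 100 100 [0.9041 0.7022 0.002 ]
top 250 250 [0.5522 0.3611 0.0008]
scene 404 290 [ 0.5077 -0.0295  0.1849]
scene 390 330 [ 0.5166 -0.0012  0.0848]
scene 225 245 [0.4969 0.4424 0.1506]
scene 330 280 [0.6492 0.2444 0.0537]
scene 328 246 [0.6254 0.2302 0.1576]
scene 324 246 [0.6212 0.2388 0.1569]
scene key tab 466 pt (0.5089, -0.0255) normal yaw -11.87 rms 0.002 ext centre [ 0.5083 -0.0283] len 0.0427 z 0.172 0.211
scene plain tab 231 pt (0.4976, 0.4359) normal yaw 3.78 rms 0.0023 ext centre [0.497  0.4456] len 0.0438 z 0.172 0.211
scene key plate 1450 pt (0.5106, -0.0266) normal yaw -13.93 rms 0.0014 ext centre [ 0.5103 -0.0278] len 0.0898 z 0.06 0.155
top key tab 267 pt (0.5163, -0.0126) normal yaw -13.62 rms 0.0028 ext centre [ 0.5131 -0.0256] len 0.0872 z 0.151 0.213
top key plate 90 pt (0.5168, -0.0087) normal yaw -13.04 rms 0.002 ext centre [ 0.5127 -0.0261] len 0.0886 z 0.147 0.168
top plain tab 163 pt (0.5025, 0.4424) normal yaw 3.63 rms 0.003 ext centre [0.5022 0.4479] len 0.0427 z 0.172 0.213
scene panel 1631 pt (0.6464, 0.2352) normal yaw -16.7 rms 0.0017 ext centre [0.6445 0.229 ] len 0.1383 z 0.05 0.165
top panel top 472 pt (0.6524, 0.2404) normal yaw -16.96 rms 0.0031 ext centre [0.649  0.2293] len 0.1366 z 0.158 0.173
```

View pics/crop.png

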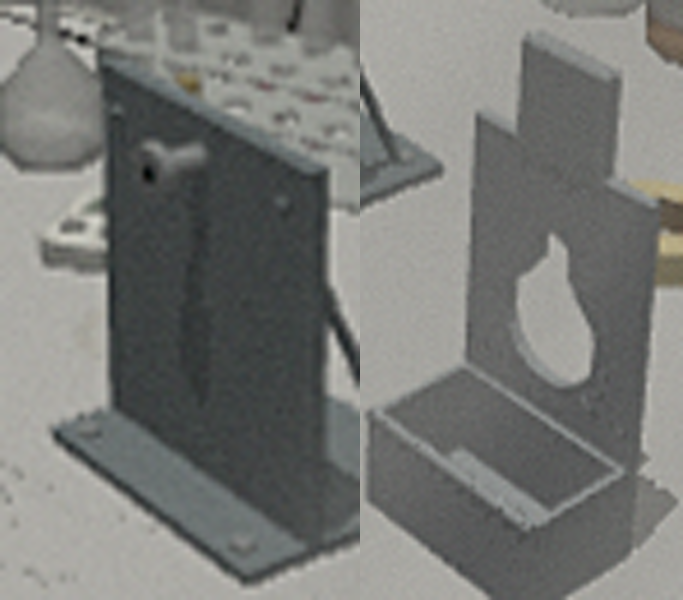

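```bash
python3 -m handwheel '[[[0,0,0,0.125],[0,0,0,0.125],[0,0,0,0.125],[0,0,0,0.125],[0,0,0,0.125]]]' 100
python3 -m handwheel '[[[0,0,0,0.125],[0,0,0,0.125],[0,0,0,0.125],[0,0,0,0.125],[0,0,0,0.125]]]'
python3 -m handwheel '[[[0,0,0,0.125],[-0.015,0.0136,0,0.018],[-0.0298,0.0272,0,0],[-0.0298,0.0272,0,0],[-0.0298,0.0272,0,0]]]'
python3 -m handwheel '[[[-0.0298,0.0272,0,0],[-0.0298,0.0272,0,0],[-0.0298,0.0272,0,0],[-0.0298,0.0272,0,0],[-0.0298,0.0272,0,0]]]'
cat > go.py <<'E'
from h import *
def togo(p,yaw):
    s=st(); R=np.array(s["tool_rot"]); print("shift",(R.T@(np.array(p)-s["position"])).round(4)," turn",round(float((np.degrees(np.arctan2(R[1,1],R[0,1]))-yaw)/57.3),4))
E
python3 -c "
from go import *
togo([.513,-.027,.248],-13.5)"
```

```text
time_s: 0.52
position: [0.2206, 0.5036, 0.2479]
tool_rot: [[-0.503, 0.864, -0.001], [0.864, 0.503, -0.001], [-0.0, -0.001, -1.0]]
ft_force: [-0.4, 0.1, -0.1]
grip_width: 0.0854
time_s: 0.93
position: [0.2205, 0.5037, 0.248]
tool_rot: [[0.098, 0.995, -0.0], [0.995, -0.098, -0.001], [-0.001, -0.0, -1.0]]
ft_force: [0.4, 0.5, 0.2]
grip_width: 0.0852
time_s: 1.35
position: [0.2893, 0.3788, 0.2479]
tool_rot: [[0.232, 0.973, -0.001], [0.973, -0.232, -0.001], [-0.001, -0.0, -1.0]]
ft_force: [0.7, -0.2, 0.7]
grip_width: 0.0855
time_s: 1.77
position: [0.3871, 0.2018, 0.2482]
tool_rot: [[0.233, 0.973, -0.0], [0.973, -0.233, -0.0], [-0.0, -0.0, -1.0]]
ft_force: [0.7, 0.4, 0.6]
grip_width: 0.085
1.77 [0.3871 0.2018 0.2482] [0.7 0.4 0.6] 0.085
[[0.233, 0.973, -0.0], [0.973, -0.233, -0.0], [-0.0, -0.0, -1.0]] [11.9 10.4 90.9  0.  78.7 25.4]
shift [-0.1933  0.1757  0.0002]  turn 0.0007
```

```bash
python3 -m handwheel '[[[-0.0298,0.0272,0,0],[-0.0298,0.0272,0,0],[-0.0298,0.0272,0,0],[-0.0298,0.0272,0,0],[-0.0298,0.0272,0,0]]]' | head -2
python3 -m handwheel '[[[-0.0222,0.02,0,0],[-0.022,0.0195,0,0],[0,0,0,0]]]' | head -2
python3 - <<'E'
from go import *
im,d=env.get_image("scene"); cv2.imwrite("pics/a.png",cv2.resize(im[180:420,310:470,::-1],(400,600),interpolation=cv2.INTER_CUBIC))
togo([.513,-.027,.186],-13.5)
E
```

```text
time_s: 2.18
position: [0.4848, 0.0251, 0.2482]
time_s: 2.43
position: [0.5143, -0.0292, 0.2475]
2.48 [ 0.5131 -0.027   0.2475] [-0.2  1.3 -0.5] 0.0853
[[0.236, 0.972, -0.001], [0.972, -0.236, 0.0], [-0.0, -0.001, -1.0]] [-16.2  18.2  80.   -0.   81.8  -2.6]
shift [ 0.     -0.      0.0615]  turn -0.0026
```

View pics/a.png

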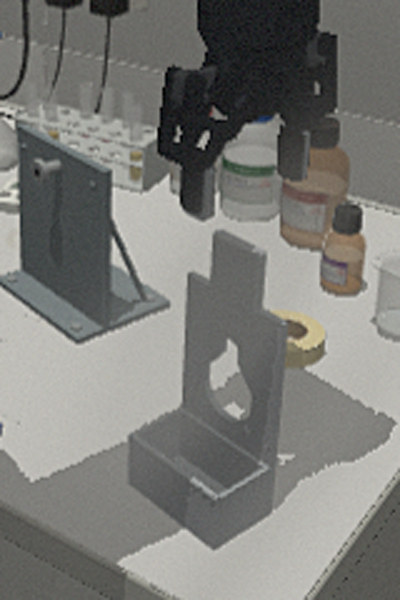

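The fingers (crop pixels 197,190 and 293,155) straddle the tab (240,258) front and back, so I'll lower and grip.

```bash
python3 -m handwheel '[[[0,0,0.025,0],[0,0,0.02,0],[0,0,0.0115,0],[0,0,0.005,0],[0,0,0,0]]]' 100 50
python3 -m handwheel '[[[0,0,0,0],[0,0,0,0],[0,0,0,0],[0,0,0,0],[0,0,0,0]]]' 0 50
python3 -m handwheel '[[[0,0,0,0],[0,0,0,0],[0,0,0,0],[0,0,0,0],[0,0,0,0]]]'
python3 -m handwheel '[[[0,0,0,0],[0,0,0,0],[0,0,0,0],[0,0,0,0],[0,0,0,0]]]' 0 80
```

```text
time_s: 2.9
position: [0.5118, -0.0242, 0.186]
tool_rot: [[0.232, 0.973, -0.002], [0.973, -0.232, 0.001], [0.0, -0.002, -1.0]]
ft_force: [0.8, -0.2, -0.1]
grip_width: 0.0859
time_s: 3.32
position: [0.5126, -0.0251, 0.1872]
tool_rot: [[0.233, 0.973, 0.001], [0.973, -0.233, -0.0], [-0.0, 0.001, -1.0]]
ft_force: [-0.1, -0.0, -1.0]
grip_width: 0.0256
time_s: 3.73
position: [0.5125, -0.0251, 0.1869]
tool_rot: [[0.233, 0.973, 0.0], [0.973, -0.233, -0.0], [-0.0, 0.0, -1.0]]
ft_force: [0.3, -0.1, 0.6]
grip_width: 0.0091
time_s: 4.15
position: [0.5126, -0.0251, 0.1869]
tool_rot: [[0.233, 0.973, 0.0], [0.973, -0.233, -0.0], [-0.0, 0.0, -1.0]]
ft_force: [0.7, -0.7, 1.6]
grip_width: 0.0093
```

```bash
python3 -m handwheel '[[[0,0,-0.01,0],[0,0,-0.025,0],[0,0,-0.03,0],[0,0,-0.025,0],[0,0,-0.01,0]]]' | head -2
python3 -m handwheel '[[[0.012,0,0,0.0],[0.028,-0.001,0,0],[0.03,-0.001,0,0],[0.032,-0.001,0,0],[0.032,-0.001,0,0]]]'|head -2
python3 -m handwheel '[[[0.032,-0.001,0,0.0],[0.032,-0.001,0,0],[0.03,-0.0012,0,0],[0.026,-0.0012,0,0.02],[0.018,-0.0012,0,0.02]]]'|head -2
python3 -m handwheel '[[[0.0106,0,0,0.018],[0,0,0,0],[0,0,0,0],[0,0,0,0]]]'
python3 - <<'E'
from go import *
im,d=env.get_image("scene"); np.save("scene1.npy",d); cv2.imwrite("pics/full1.png",im[...,::-1]); cv2.imwrite("pics/b.png",cv2.resize(im[150:350,240:440,::-1],(600,600),interpolation=cv2.INTER_CUBIC))
im,d=env.get_image("top"); np.save("top1.npy",d); cv2.imwrite("pics/top1.png",im[...,::-1])
togo([.569,.2518,.287],-16.8)
E
```

```text
time_s: 4.57
position: [0.5129, -0.0251, 0.2899]
time_s: 4.98
position: [0.5394, 0.1082, 0.2854]
time_s: 5.4
position: [0.5662, 0.2447, 0.2849]
time_s: 5.73
position: [0.5694, 0.2514, 0.2861]
tool_rot: [[0.289, 0.957, -0.002], [0.957, -0.289, -0.001], [-0.001, -0.001, -1.0]]
ft_force: [-0.6, 0.0, -2.1]
grip_width: 0.009
5.83 [0.5696 0.2511 0.2867] [-0.8 -1.1 -1. ] 0.0088
[[0.289, 0.957, -0.001], [0.957, -0.289, -0.0], [-0.0, -0.0, -1.0]] [12.9 28.2 57.5 -0.  94.4 29.7]
shift [ 0.0005 -0.0008 -0.0003]  turn -0.0004
```

View pics/b.png

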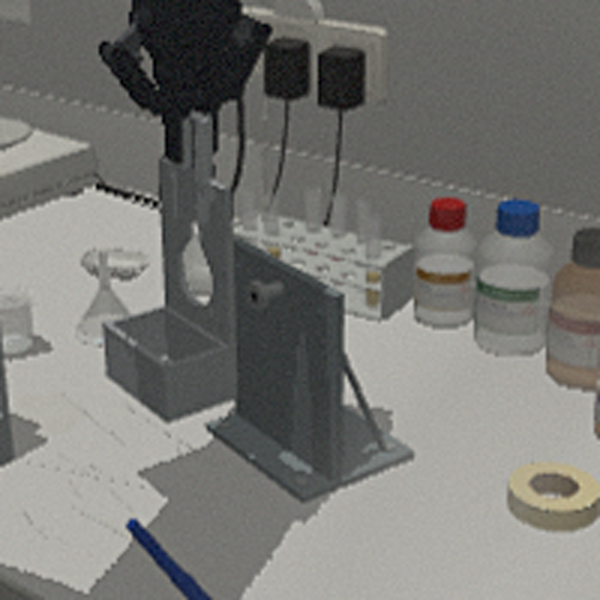

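The caddy hangs upright in the gripper in front of the panel. Its keyhole is at crop pixel (197,260) and the screw head at (260,292). Next I'll measure the caddy relative to the panel.

```bash
cat > rel.py <<'E'
from h import *
def run(i,names=("scene","top"),yaw=-16.8,stud=(.636,.2316,.15)):
    s=env.observe(); a=np.radians(yaw); n=np.array([np.cos(a),np.sin(a)]); t=np.array([-n[1],n[0]])
    tcp=np.array(s["position"])
    for nm in names:
        P=cloud(nm,np.load(f"{nm}{i}.npy")).reshape(-1,3); P=P[~np.isnan(P[:,0])]
        d=P[:,:2]-tcp[:2]; u=d@n; v=d@t; zr=P[:,2]-tcp[2]
        k=(abs(u)<.012)&(abs(v)<.06)&(zr<-.03)&(zr>-.13)
        if k.sum()>50:
            A=np.c_[np.ones(k.sum()),v[k],zr[k]]; w=np.linalg.lstsq(A,u[k],rcond=None)[0]
            print(nm,"plate n",k.sum(),"front u0 at zr=-.08",(w[0]-.08*w[2]).round(4),"yaw err deg",np.degrees(np.arctan(-w[1])).round(2),"tilt deg",np.degrees(np.arctan(w[2])).round(2),"lateral",np.percentile(v[k],[1,99]).round(4))
        k=(abs(u)<.015)&(abs(v)<.06)&(zr<-.005)&(zr>-.03); 
        k2=(abs(u)<.012)&(abs(v)<.06)&(zr<.05)&(zr>-.05); h=zr[k2&(abs(abs(v)-.033)<.008)]
        if len(h): print(nm,"plate top zr (expect ~-.021)",np.percentile(h,98).round(4))
        d=P[:,:2]-np.array(stud[:2]); u=d@n; v=d@t
        k=(abs(u-.009)<.012)&(abs(v)<.09)&(P[:,2]>.03)&(P[:,2]<.165)
        if k.sum()>50 and nm=="scene":
            A=np.c_[np.ones(k.sum()),v[k],P[k,2]]; w=np.linalg.lstsq(A,u[k],rcond=None)[0]
            print(nm,"panel face u (expect .009)",(w[0]+.1*w[2]).round(4),"yaw err",np.degrees(np.arctan(-w[1])).round(2),"tilt",np.degrees(np.arctan(w[2])).round(2),"lat",np.percentile(v[k],[1,99]).round(4))
        k=(abs(u-.012)<.012)&(abs(v)<.09)&(P[:,2]>.158)&(P[:,2]<.185)
        if k.sum(): print(nm,"panel top z (expect .170)",np.percentile(P[k,2],[50,90]).round(4),"lat",np.percentile(v[k],[1,99]).round(4))
        k=(u>-.022)&(u<-.005)&(abs(v)<.025)&(P[:,2]>.12)&(P[:,2]<.18)
        if k.sum(): print(nm,"head n",k.sum(),"mid uvz",[((np.percentile(q[k],4)+np.percentile(q[k],96))/2).round(4) for q in(u,v,P[:,2])],"ext v,z",[np.ptp(np.percentile(q[k],[4,96])).round(4) for q in(v,P[:,2])])
E
python3 -c "
import rel; rel.run(1); print('before'); rel.run(0)"
```

```text
scene plate n 883 front u0 at zr=-.08 -0.0026 yaw err deg 0.51 tilt deg -0.48 lateral [-0.0486  0.0414]
scene plate top zr (expect ~-.021) 0.0122
scene panel face u (expect .009) 0.0088 yaw err 0.74 tilt -0.17 lat [-0.0692  0.0644]
scene panel top z (expect .170) [0.1668 0.1701] lat [-0.0689  0.0649]
scene head n 58 mid uvz [np.float64(-0.0138), np.float64(0.0002), np.float64(0.1507)] ext v,z [np.float64(0.0211), np.float64(0.0212)]
before
scene panel face u (expect .009) 0.0089 yaw err 0.66 tilt -0.17 lat [-0.0692  0.0691]
scene panel top z (expect .170) [0.1669 0.17  ] lat [-0.0683  0.0693]
scene head n 60 mid uvz [np.float64(-0.0132), np.float64(0.0008), np.float64(0.1505)] ext v,z [np.float64(0.0207), np.float64(0.0189)]
top panel top z (expect .170) [0.1688 0.171 ] lat [-0.0668  0.0699]
top head n 62 mid uvz [np.float64(-0.0107), np.float64(0.0017), np.float64(0.1547)] ext v,z [np.float64(0.0197), np.float64(0.0146)]
```

```bash
python3 -m handwheel '[[[0.002,0,0.012,0],[0.0025,0,0.016,0],[0,0,0.0095,0],[0,0,0,0],[0,0,0,0]]]'|head -2
python3 - <<'E'
from go import *
import rel
im,d=env.get_image("scene"); np.save("scene2.npy",d)
togo([.636+.0011,.2316+.0037,.249],-16.8); rel.run(2,("scene",))
E
```

```text
time_s: 6.25
position: [0.571, 0.2557, 0.2494]
6.3 [0.5712 0.2558 0.25  ] [-0.  -0.2 -1.5] 0.009
[[0.289, 0.957, 0.001], [0.957, -0.289, 0.0], [0.0, 0.001, -1.0]] [13.3 29.6 61.1 -0.  89.3 30.1]
shift [-0.0006  0.069   0.0011]  turn -0.0002
scene plate n 815 front u0 at zr=-.08 -0.0025 yaw err deg 0.49 tilt deg -0.48 lateral [-0.0493  0.0407]
scene plate top zr (expect ~-.021) 0.0172
scene panel face u (expect .009) 0.0089 yaw err 0.68 tilt -0.11 lat [-0.0691  0.0687]
scene panel top z (expect .170) [0.1668 0.17  ] lat [-0.0694  0.0679]
scene head n 60 mid uvz [np.float64(-0.0138), np.float64(0.0), np.float64(0.151)] ext v,z [np.float64(0.0211), np.float64(0.0196)]
```

```bash
python3 -m handwheel '[[[0,0.012,0.001,0],[0,0.015,0,0],[0,0.013,0,0],[0,0,0,0],[0,0,0,0]]]'|head -2
python3 - <<'E'
from go import *
import rel
im,d=env.get_image("scene"); np.save("scene3.npy",d)
a=cv2.resize(im[180:300,280:360,::-1],(400,600),interpolation=cv2.INTER_CUBIC)
im,d=env.get_image("top"); b=cv2.resize(im[130:250,260:340,::-1],(400,600),interpolation=cv2.INTER_CUBIC); cv2.imwrite("pics/c.png",np.hstack([a,b]))
togo([.636+.0012,.2316+.0040,.249],-16.8); rel.run(3,("scene",))
E
```

```text
time_s: 6.72
position: [0.6096, 0.2443, 0.2488]
6.82 [0.6088 0.2448 0.2489] [ 0.6  0.3 -0.4] 0.0089
[[0.289, 0.957, 0.0], [0.957, -0.289, 0.0], [0.0, 0.0, -1.0]] [11.6 32.9 55.3  0.  91.8 28.4]
shift [-0.0006  0.0298 -0.0001]  turn 0.0005
scene plate n 818 front u0 at zr=-.08 -0.0014 yaw err deg 0.29 tilt deg -0.59 lateral [-0.0497  0.0409]
scene plate top zr (expect ~-.021) 0.0154
scene panel face u (expect .009) 0.0088 yaw err 0.95 tilt 0.09 lat [-0.0693  0.0678]
scene panel top z (expect .170) [0.1667 0.1699] lat [-0.069   0.0127]
scene head n 9 mid uvz [np.float64(-0.0155), np.float64(0.0091), np.float64(0.1462)] ext v,z [np.float64(0.0095), np.float64(0.011)]
```

View pics/c.png

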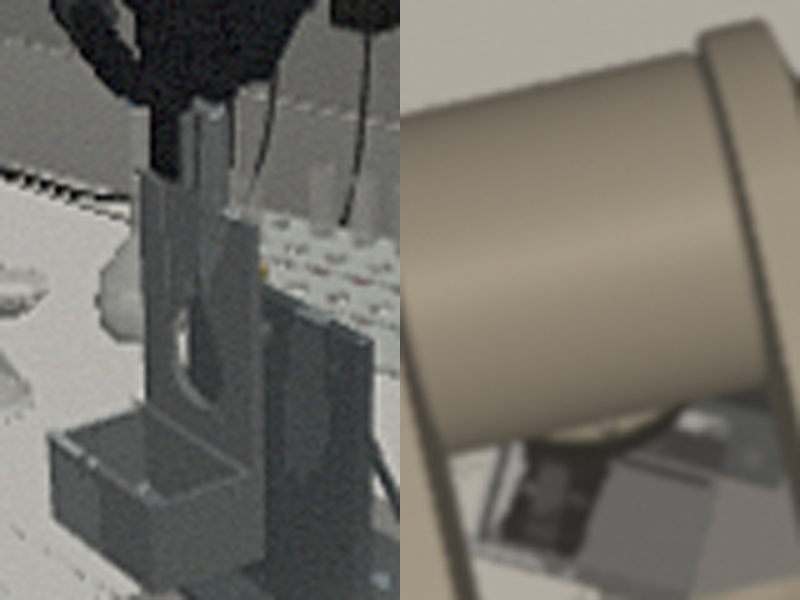

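```bash
python3 -m handwheel '[[[0,0.005,0,0],[0,0.005,0,0],[0,0.005,0,0],[0,0,0,0]]]'
python3 -m handwheel '[[[0,0.005,0,0],[0,0.005,0,0],[0,0.004,0,0],[0,0,0,0],[0,0,0,0]]]'
python3 - <<'E'
from go import *
import rel
im,d=env.get_image("scene"); np.save("scene4.npy",d)
cv2.imwrite("pics/d.png",cv2.resize(im[180:300,280:360,::-1],(400,600),interpolation=cv2.INTER_CUBIC))
togo([.636+.0012,.2316+.0040,.249],-16.8); rel.run(4,("scene",))
E
```

```text
time_s: 7.15
position: [0.6245, 0.2398, 0.2481]
tool_rot: [[0.289, 0.957, 0.0], [0.957, -0.289, -0.0], [-0.0, 0.0, -1.0]]
ft_force: [-0.6, -0.4, -1.6]
grip_width: 0.009
time_s: 7.57
position: [0.6373, 0.2361, 0.2481]
tool_rot: [[0.289, 0.957, -0.0], [0.957, -0.289, -0.0], [-0.0, -0.0, -1.0]]
ft_force: [-0.6, -0.1, -1.1]
grip_width: 0.0091
7.62 [0.6371 0.2362 0.2482] [ 0.4  0.9 -1.1] 0.0093
[[0.289, 0.957, -0.0], [0.957, -0.289, 0.0], [-0.0, -0.0, -1.0]] [10.4 35.5 50.5  0.  94.  27.2]
shift [-0.0005  0.0003 -0.0008]  turn 0.0001
scene plate n 1019 front u0 at zr=-.08 -0.0003 yaw err deg 1.54 tilt deg -3.51 lateral [-0.0576  0.0421]
scene plate top zr (expect ~-.021) 0.0167
scene panel face u (expect .009) 0.0047 yaw err 3.54 tilt -0.91 lat [-0.0693  0.0691]
scene panel top z (expect .170) [0.1661 0.1699] lat [-0.0691  0.0701]
scene head n 61 mid uvz [np.float64(-0.0132), np.float64(0.0), np.float64(0.1511)] ext v,z [np.float64(0.0195), np.float64(0.0194)]
```

View pics/d.png

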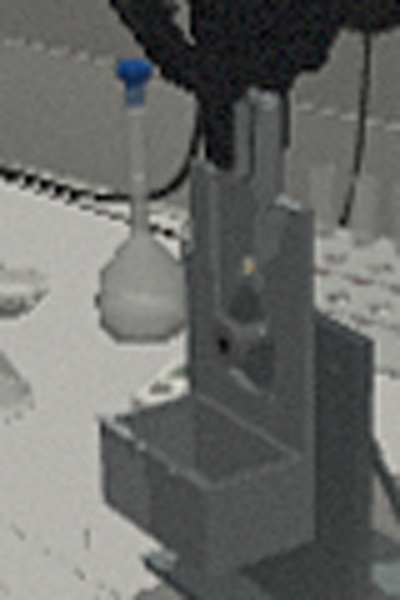

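The screw head (crop 235,345) now stands in front of the plate inside the opening, and no force is registered. I'll lower slowly.

```bash
python3 -m handwheel '[[[0,0,0.005,0],[0,0,0.005,0],[0,0,0.005,0],[0,0,0,0]]]' | grep -v rot
python3 -m handwheel '[[[0,0,0.004,0],[0,0,0.004,0],[0,0,0.004,0],[0,0,0,0],[0,0,0,0]]]'| grep -v rot
```

```text
time_s: 7.95
position: [0.6366, 0.2362, 0.2316]
ft_force: [-0.2, -0.8, -2.1]
grip_width: 0.0091
time_s: 8.37
position: [0.637, 0.2362, 0.2211]
ft_force: [-0.0, -0.2, -1.9]
grip_width: 0.0091
```

```bash
python3 -m handwheel '[[[0,0,0.003,0],[0,0,0.002,0],[0,0,0,0],[0,0,0,0]]]'| grep -v rot
python3 -m handwheel '[[[0,0,0.002,0],[0,0,0.001,0],[0,0,0,0],[0,0,0,0]]]'
python3 - <<'E'
from go import *
im,d=env.get_image("scene"); np.save("scene5.npy",d)
cv2.imwrite("pics/e.png",cv2.resize(im[180:300,280:360,::-1],(400,600),interpolation=cv2.INTER_CUBIC))
E
```

```text
time_s: 8.7
position: [0.6371, 0.2362, 0.2162]
ft_force: [0.6, -0.0, -2.0]
grip_width: 0.0091
time_s: 9.03
position: [0.637, 0.2362, 0.2132]
tool_rot: [[0.289, 0.957, -0.0], [0.957, -0.289, -0.0], [-0.0, -0.0, -1.0]]
ft_force: [0.1, 0.9, -1.7]
grip_width: 0.0093
```

View pics/e.png

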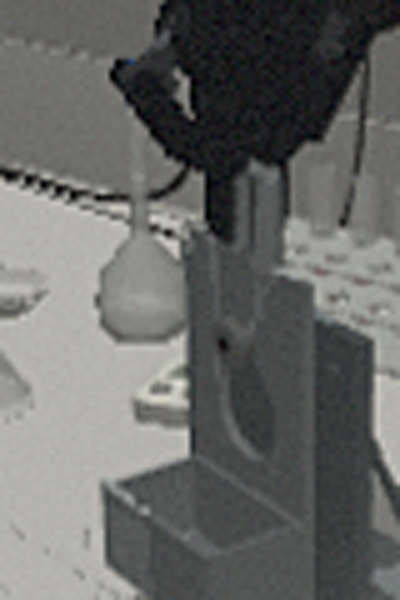

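The head (crop 232,343) covers the slot's upper end, and the neck is in the slot. I'll lower to contact in 1 mm steps.

```bash
for i in 1 2; do python3 -m handwheel '[[[0,0,0.001,0],[0,0,0,0],[0,0,0,0]]]'| grep -v rot; done
```

```text
time_s: 9.33
position: [0.6372, 0.2363, 0.2128]
ft_force: [-0.5, 0.2, 1.0]
grip_width: 0.0089
time_s: 9.58
position: [0.6372, 0.2363, 0.2127]
ft_force: [-2.1, -1.0, 7.4]
grip_width: 0.0091
```

```bash
python3 -m handwheel '[[[0,0,-0.0015,0],[0,0,0,0],[0,0,0,0]]]' | grep -v rot
python3 -m handwheel '[[[0,0,0,0],[0,0,0,0],[0,0,0,0],[0,0,0,0],[0,0,0,0]]]' 30 | grep -v rot
python3 -m handwheel '[[[0,0,0,0],[0,0,0,0],[0,0,0,0],[0,0,0,0],[0,0,0,0]]]' 80| grep -v rot
python3 - <<'E'
from go import *
im,d=env.get_image("scene"); np.save("scene6.npy",d)
cv2.imwrite("pics/f.png",cv2.resize(im[180:300,280:360,::-1],(400,600),interpolation=cv2.INTER_CUBIC))
E
```

```text
time_s: 9.83
position: [0.6371, 0.2362, 0.2128]
ft_force: [-0.2, -0.5, 0.8]
grip_width: 0.009
time_s: 10.25
position: [0.6371, 0.2362, 0.2128]
ft_force: [-0.2, -0.9, 0.2]
grip_width: 0.0257
time_s: 10.67
position: [0.6371, 0.2362, 0.2128]
ft_force: [0.2, -0.3, -0.3]
grip_width: 0.0685
```

View pics/f.png

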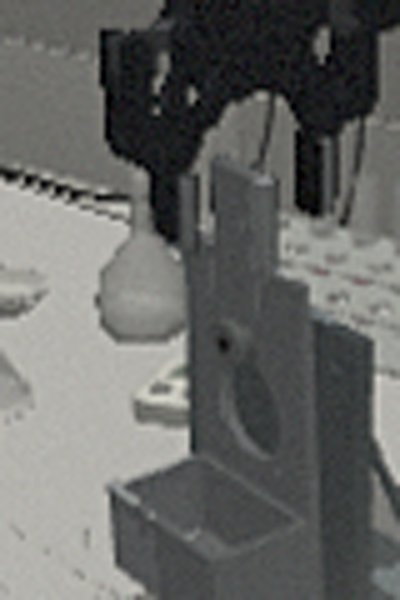

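It hangs on the neck with the fingers clear of the tab (tab at 245,210, fingers at 165,205 and 315,185). I'll withdraw straight up.

```bash
python3 -m handwheel '[[[0,0,-0.008,0],[0,0,-0.02,0],[0,0,-0.03,0],[0,0,-0.03,0],[0,0,-0.02,0]]]' 80 | grep -v rot
python3 -m handwheel '[[[0,0,0,0],[0,0,0,0],[0,0,0,0],[0,0,0,0],[0,0,0,0]]]' | grep -v rot
python3 - <<'E'
from go import *
im,d=env.get_image("scene"); np.save("scene7.npy",d); cv2.imwrite("pics/g.png",im[140:400,180:480,::-1].repeat(2,0).repeat(2,1))
P=cloud("scene",d).reshape(-1,3); a=np.radians(-16.8); n=np.array([np.cos(a),np.sin(a)]); t=np.array([-n[1],n[0]])
q=P[:,:2]-[.636,.2316]; u=q@n; v=q@t; z=P[:,2]
k=(abs(v)<.042)&(abs(v)>.015)&(u>-.018)&(u<.007)&(z>.10)&(z<.22)
print(k.sum()); A=np.c_[np.ones(k.sum()),v[k],z[k]-.15]; w=np.linalg.lstsq(A,u[k],rcond=None)[0]; print("plate u,yaw,tilt",w[0].round(4),np.degrees(w[1:]).round(2))
k=(abs(v)<.035)&(abs(u)<.025)&(z>.192)&(z<.26); print("tab top z",np.percentile(z[k],98).round(4),"lat",np.percentile(v[k],[2,98]).round(4))
P0=cloud("scene",np.load("scene0.npy"))[215:260,210:245];P1=cloud("scene",d)[215:260,210:245]; 
for p in(P0,P1): p=p[p[...,2]>.172]; print("plain tab",np.median(p,0).round(4))
E
```

```text
time_s: 11.13
position: [0.6371, 0.2362, 0.3248]
ft_force: [0.0, 0.5, 0.6]
grip_width: 0.0684
time_s: 11.55
position: [0.6369, 0.2362, 0.3196]
ft_force: [0.3, -0.1, 0.6]
grip_width: 0.0682
509
plate u,yaw,tilt -0.0024 [-0.46 -2.91]
tab top z 0.2356 lat [-0.0217  0.0209]
plain tab [0.4968 0.4412 0.1927]
plain tab [0.497  0.442  0.1926]
```

View pics/g.png

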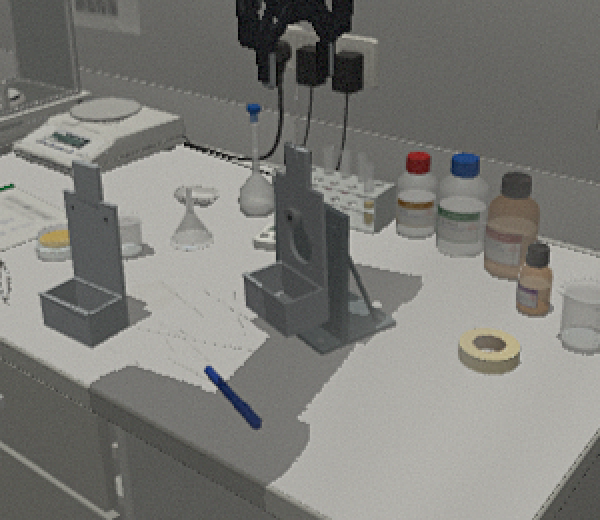

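The caddy hangs on the screw at crop (293,217). Its tab top measures 0.2356 m, against an expected 0.236 m. The plain caddy has not moved and the gripper is clear, so I'll hand in.

```bash
python3 -c "
from rig import env; print(env.close_job())"
```

```text
the job is handed in; nothing more can be done
None
```

The keyhole caddy, the right-hand one, now hangs on the panel's screw. I gripped it by its tab, passed the wide opening over the screw head and lowered it until the slot rested on the neck. I then let go, backed off straight up and handed in at about 11.6 s of the 40 s.

**Last checks:**
- **Height:** the tab top measures 235.6 mm, against 236 mm expected when seated.
- **Sideways:** it is centred on the screw to within about 1 mm.
- **Plain caddy:** its tab reads the same as at the start, within 1 mm.
- **Gripper:** it is open and about 100 mm above the caddy. The highest force I read was about 8 N, as the slot met the neck.

**Not perfect:** the caddy leans about 3° with its top forward. The likely cause is play on the neck and the weight of the trough in front. It was steady in the last picture, which I took as upright.

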